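# Tap through the repaired pop-up circus

## Task

Try out the repaired tin circus in its playing order: with a fingertip, lightly tap down the red knob, then the blue, then the yellow, each more than half-way into its tub, and last of all press the seal's ball more than half-way down and let it spring back up. Be gentle (well under 15 N), leave the green knob up, and do not pick up, tip or shove any of the toys or the other things on the bench.

Things in the scene. Friction and masses are not known exactly. Their poses are not given: they have to be found in the camera images.
- red_tub: Small loose round tin tub, bare metal with a red painted band, 62 mm across, 45 mm tall, about 0.35 kg, standing on the bench; origin at the centre of its underside, z up. A flat red push knob stands on its centre line (first).
- red_knob (a joint): How far the red knob is pushed down into its tub, in m: 0 = fully up, 0.020 = bottomed on a hard stop. It starts at 0 to 0.003. It moves straight down against steady friction of about 2.5 N and stays where it is left (no spring).
- red_top (a point): Centre of the flat top of the red knob, a disc 36 mm across and 10 mm thick; 77 mm above the bench when fully up, and sinks with the knob.
- blue_tub: Small loose round tin tub, bare metal with a blue painted band, 62 mm across, 45 mm tall, about 0.35 kg, standing on the bench; origin at the centre of its underside, z up. A flat blue push knob stands on its centre line (second).
- blue_knob (a joint): How far the blue knob is pushed down into its tub, in m: 0 = fully up, 0.020 = bottomed on a hard stop. It starts at 0 to 0.003. It moves straight down against steady friction of about 2.5 N and stays where it is left (no spring).
- blue_top (a point): Centre of the flat top of the blue knob, a disc 36 mm across and 10 mm thick; 77 mm above the bench when fully up, and sinks with the knob.
- yellow_tub: Small loose round tin tub, bare metal with a yellow painted band, 62 mm across, 45 mm tall, about 0.35 kg, standing on the bench; origin at the centre of its underside, z up. A flat yellow push knob stands on its centre line (third).
- yellow_knob (a joint): How far the yellow knob is pushed down into its tub, in m: 0 = fully up, 0.020 = bottomed on a hard stop. It starts at 0 to 0.003. It moves straight down against steady friction of about 2.5 N and stays where it is left (no spring).
- yellow_top (a point): Centre of the flat top of the yellow knob, a disc 36 mm across and 10 mm thick; 77 mm above the bench when fully up, and sinks with the knob.
- green_tub: Small loose round tin tub, bare metal with a green painted band, 62 mm across, 45 mm tall, about 0.35 kg, standing on the bench; origin at the centre of its underside, z up. A flat green push knob stands on its centre line (must stay up).
- green_knob (a joint): How far the green knob is pushed down into its tub, in m: 0 = fully up, 0.020 = bottomed on a hard stop. It starts at 0 to 0.003. It moves straight down against steady friction of about 2.5 N and stays where it is left (no spring).
- green_top (a point): Centre of the flat top of the green knob, a disc 36 mm across and 10 mm thick; 77 mm above the bench when fully up, and sinks with the knob.
- seal: Loose tin circus seal, grey, sitting on a round red drum 96 mm across; about 0.6 kg; origin at the centre of the drum's underside, z up, the seal looks to -x of its own frame. It balances a ball on its nose, on the centre line of the drum; the seal's nose reaches 125 mm above the bench.
- seal_ball (a joint): How far the seal's ball is pushed down, in m: 0 = up, 0.012 = hard stop. It is on a soft spring (1 N at the start of the travel, 4 N at the end) and comes back up when let go.
- ball_top (a point): Highest point of the seal's ball (white with a red belt, 40 mm diameter); 180 mm above the bench when the ball is up, and dips with it.
- jar: Glass jar of coloured marbles with steel lid, 70 mm across, 99 mm tall, loose bystander; origin at the centre of its underside.
- feeler_gauge: Steel feeler gauge with its blades fanned out, lying flat, about 100 mm long, 10 mm thick, loose bystander; origin on the bench near the middle of its case.
- solder_bit: Copper-tipped soldering bit lying flat, 106 mm long, 14 mm thick, loose bystander; origin under its middle, x along it.
- screwdriver: Screwdriver lying flat, loose bystander; origin under its middle, x along it.
- paint_pot: Small tin of blue paint, 49 mm across, 46 mm tall, loose bystander; origin at the centre of its underside.
There are look-alikes about, which are no part of the job. Leave any orange or purple look-alike of the red_tub alone.

How it is judged:
By the outcome, as a careful person would: the job done as asked, in the order asked, and still so for the second after the job is handed in, with the robot touching nothing.
It also fails if it takes over 61 s, if anything falls off the work surface, if the arm or the gripper's body presses on something with over 40 N, if the wrist force passes 120 N, or if a joint passes its speed limit or range.

## Robot

A 6-joint arm with a two-finger parallel gripper is mounted at the origin on the work surface. World frame = base frame: x ahead of the robot, y to its left, z up, the work surface at z = 0. Lengths are in m, angles in rad, forces in N, time in s.
With the tool pointing down it reaches from about 0.425 to 0.95 m from the base axis. Payload 3.5 kg.
Tool frame: the origin (TCP) lies between the finger pads; the fingertips stand 25 mm ahead of it and the grasp point (between the pads) lies 6 mm ahead of it (ctrl.finger_overhang is the distance from the TCP to the fingertips, in m); x points along the fingers, y is the direction in which the jaws open and shut, and the axes are right-handed (so a half turn about x gives the same grasp; the last joint's range is limited). The gripper opens to 85 mm and grips with 20 to 120 N. Pads are 22 mm wide; open, the fingers measure 114 mm over their backs; the gripper's body (76 mm by 85 mm) begins 54 mm behind the grasp point. The pads swing forward as they close: fully open they stand 13 mm farther back than shut.
Start: joints at [-1.399, 0.286, 1.577, -0, 1.279, -0.15], TCP at [0.214, -0.64, 0.256] pointing down, gripper open.
Joint ranges: [-2.77, 2.77], [-0.9, 2.22], [0.21, 2.48], [-1.53, 4.67], [0.24, 2.81], [-2.84, 2.84]. Speed limits (rad/s): [2.79, 2.79, 3.14, 3.14, 3.14, 3.14].

## Interface

Orientations are given as a unit quaternion [x, y, z, w].
In Python, from plant import ctrl gives the robot as it stands.
- The arm moves only by the tool play_rows, never from a script. Its argument "targets" is a list of rows, each an object with "delta_pos": the shift along the world's x, y, z normalised to -1 to 1, where 1 is 1000 mm, a list of three; "delta_rot": the turn, a rotation vector about the world's x, y, z normalised to -1 to 1, where 1 is pi rad, a list of three; "claw": the finger opening in mm, from 0 to 85.4. In form: [{"delta_pos": [tx, ty, tz], "delta_rot": [wx, wy, wz], "claw": claw}, ...]. A call has 1 to 20 rows; each row is the pose to reach, as a shift and turn from the pose measured when the call began, turning the shorter way round; what a row does not reach only later rows make up. A row lasts 1/12 s, in which the tool goes at most 41.7 mm and 7.16 degrees, less where a joint would pass 70% of its speed; a pose out of reach is approached as far as the arm can. A call with a number of a shift or a turn outside -1 to 1 is refused whole. A call with a gripper value outside its range is refused whole. The fingers move at their own pace and stop on an object; "newtons" is the grip in N (left out, the last holds). Time passes only in rows, so rows that repeat a pose let the fingers close. It gives the time, the measured TCP pose, the force and the opening at its end, in the units of the state.
- ctrl.get_state(): the state, without advancing time (a new reading comes with each control period).
- ctrl.read_camera(name): name is "scene" or "top" or "wrist"; returns the picture (384x512x3 uint8, blue, green, red); there is no depth.
- ctrl.calibration(name): a dict with "fx", "fy", "cx", "cy" (pixels), "camera_from_world" (4x4, takes a point from world to camera coordinates). Camera axes: x right, y down, z forward; pixel columns grow to the right and rows downward; lengths in m; the calibration is good to about 2 mm. A picture is of the moment at which its call begins: read the wrist's pose just before it. calibration takes no time and is no camera call; for the wrist camera it gives the pose at the moment of the call.
- ctrl.sign_off(): hands the job in, once; it reports no verdict.
The state is a dict: "time": time; "qpos": joint angles; "dq": joint speeds; "joint_efforts": joint torques, N m; "eef_pos": TCP position; "tcp_rot": TCP orientation; "contact_force": force on the tool from outside, world axes, zero at the start; "wrist_torque": the same for the moment, N m; "opening": opening from 0.0 (shut) to 1.0 (fully open).
Only numpy, scipy, OpenCV 4.12 (cv2) and the standard library are available. Lean on these libraries where they do the work, as an engineer would, in place of code of your own. Each camera call takes 0.05 s, during which the arm holds its last target. There are 200 camera calls.

## Working session

There is one attempt and no reset: what is moved stays moved. The work goes in short steps, Python scripts to look and compute and a tool call to move; the robot and the scene stay as the last step left them, time stands still between calls to the robot, and variables do not carry over. Pictures are saved under pics/ and viewed, about 8 in all and at most 12, crops included, and the job is handed in when it is done.

Besides the shell and the picture viewer there is one more tool, called after "Emit:" as name(argument=value, ...), one argument or row to a line, values as JSON. play_rows: Moves the arm, as the interface text tells. Its arguments: {"type":"object","properties":{"targets":{"type":"array"},"newtons":{"type":"number"}},"required":["targets"]}

```bash
mkdir -p pics; python3 - <<'E'
from plant import ctrl
import cv2
s=ctrl.get_state(); print(s)
for n in("top","scene"):
    c=ctrl.calibration(n); print(n,c)
    cv2.imwrite(f"pics/{n}0.png",ctrl.read_camera(n))
print(ctrl.finger_overhang)
E
```

```text
{'time': 0.0, 'qpos': array([-1.39900164e+00,  2.87178011e-01,  1.57815662e+00, -4.57678152e-05,
        1.27857846e+00, -1.50017982e-01]), 'dq': array([-0.00028372,  0.00039805,  0.00033962,  0.00014317,  0.00037008,
        0.00134309]), 'joint_efforts': array([-4.13446596e-04, -4.05979908e+01, -2.92629880e+01, -1.94374861e-04,
        5.73181649e-03, -1.08013106e-05]), 'eef_pos': array([ 0.21339914, -0.63976058,  0.2549499 ]), 'tcp_rot': array([-0.69794708, -0.11411235,  0.69799592, -0.11247199]), 'contact_force': array([-0.51021432,  0.06499277,  0.06568784]), 'wrist_torque': array([ 0.00594173, -0.02411504,  0.02695975]), 'opening': 1.000098744482021}
top {'fx': 371.56369634238155, 'fy': 371.56369634238155, 'cx': 259.62156506250795, 'cy': 187.87431619942734, 'camera_from_world': array([[-0.0173095 , -0.99943608, -0.02877337,  0.07663518],
       [-0.98774254,  0.02155774, -0.15459607,  0.54594531],
       [ 0.15512918,  0.0257447 , -0.98755868,  1.01856688],
       [ 0.        ,  0.        ,  0.        ,  1.        ]])}
scene {'fx': 393.1209105168936, 'fy': 393.1209105168936, 'cx': 251.8441165006402, 'cy': 191.57754378124451, 'camera_from_world': array([[-0.45738243,  0.88919558, -0.01151232,  0.18164681],
       [ 0.74983881,  0.37867624, -0.54253669, -0.35621943],
       [-0.47806178, -0.25677913, -0.83995322,  1.44625249],
       [ 0.        ,  0.        ,  0.        ,  1.        ]])}
0.025
```

View pics/top0.png

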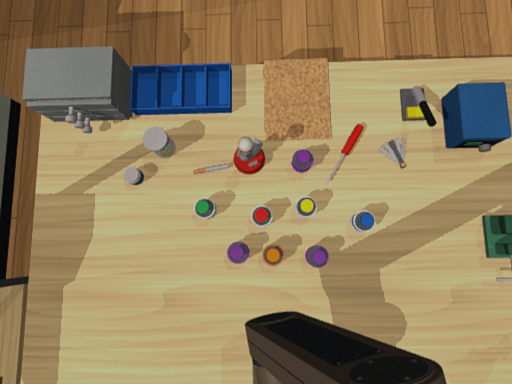

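View pics/scene0.png

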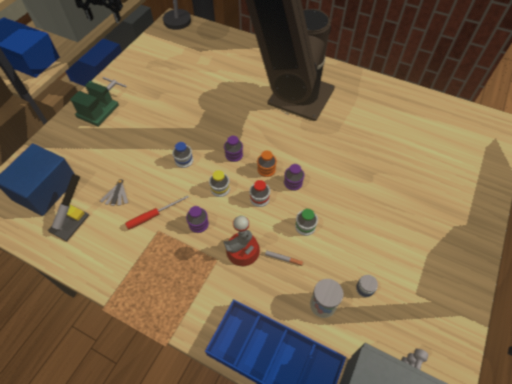

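Top view: red (261,215), blue (364,221), yellow (307,206), green (205,208) and the seal's ball about (246,144). Possible mix-ups are orange (273,255), purple (238,252), (317,256) and (302,160), the red drum (249,160), the blue paint pot at about (133,176), the blue box, and the yellow patch (415,112). Next I'll measure in both views.

```bash
cat > h.py <<'E'
import numpy as np, cv2
def ray(c,u,v):
    M=c["camera_from_world"]; R=M[:3,:3]; o=-R.T@M[:3,3]
    d=R.T@np.array([(u-c["cx"])/c["fx"],(v-c["cy"])/c["fy"],1]); return o,d/np.linalg.norm(d)
def on_z(c,u,v,z):
    o,d=ray(c,u,v); return o+d*(z-o[2])/d[2]
def tri(r1,r2):
    A=np.stack([r1[1],-r2[1]],1); t=np.linalg.lstsq(A,r2[0]-r1[0],rcond=None)[0]
    p,q=r1[0]+t[0]*r1[1],r2[0]+t[1]*r2[1]; return (p+q)/2,np.linalg.norm(p-q)
def proj(c,p):
    q=c["camera_from_world"]@np.append(p,1); return q[0]/q[2]*c["fx"]+c["cx"],q[1]/q[2]*c["fy"]+c["cy"]
RNG={"red":[(0,4),(176,180)],"blue":[(100,118)],"yellow":[(25,33)],"green":[(55,85)],"orange":[(8,16)],"purple":[(130,158)]}
def blobs(im,col,near=None,rad=14,smin=140):
    h=cv2.cvtColor(im,cv2.COLOR_BGR2HSV); m=np.zeros(h.shape[:2],np.uint8)
    for a,b in RNG[col]: m|=cv2.inRange(h,(a,smin,50),(b,255,255))
    if near is not None:
        k=np.zeros_like(m); cv2.circle(k,near,rad,255,-1); m&=k
    n,l,s,ce=cv2.connectedComponentsWithStats(m)
    return [(ce[i].round(1).tolist(),s[i].tolist()) for i in range(1,n) if s[i,4]>15]
E
python3 - <<'E'
from plant import ctrl
from h import *
t,s=cv2.imread("pics/top0.png"),cv2.imread("pics/scene0.png")
ct,cs=ctrl.calibration("top"),ctrl.calibration("scene")
T={"red":(261,215),"blue":(364,221),"yellow":(307,206),"green":(205,208)}
S={"red":(260,187),"blue":(182,149),"yellow":(219,178),"green":(307,216)}
for k in T:
    print(k,"top",[(b,on_z(ct,*b[0],.077).round(4)) for b in blobs(t,k,T[k])])
    print("   scene",[(b,on_z(cs,*b[0],.077).round(4)) for b in blobs(s,k,S[k])])
a=cv2.resize(t[120:280,190:400],None,fx=3.6,fy=3.6,interpolation=cv2.INTER_CUBIC)
cv2.imwrite("pics/tc.png",a)
b=cv2.resize(s[130:290,160:340],None,fx=3.6,fy=3.6,interpolation=cv2.INTER_CUBIC)
cv2.imwrite("pics/sc.png",b)
E
```

```text
red top [(([261.0, 214.8], [255, 209, 13, 13, 138]), array([0.4674, 0.0626, 0.077 ]))]
   scene [(([259.6, 185.3], [254, 181, 12, 10, 89]), array([0.4734, 0.0655, 0.077 ]))]
blue top [(([366.4, 220.0], [360, 214, 14, 13, 137]), array([ 0.4477, -0.2226,  0.077 ]))]
   scene [(([180.5, 146.2], [177, 143, 8, 7, 46]), array([ 0.4535, -0.2192,  0.077 ]))]
yellow top [(([306.7, 205.1], [301, 199, 13, 13, 137]), array([ 0.4916, -0.063 ,  0.077 ]))]
   scene [(([217.9, 175.1], [213, 170, 11, 11, 95]), array([ 0.4965, -0.0605,  0.077 ]))]
green top [(([202.5, 206.5], [197, 201, 12, 12, 119]), array([0.4935, 0.2236, 0.077 ]))]
   scene []
```

View pics/tc.png

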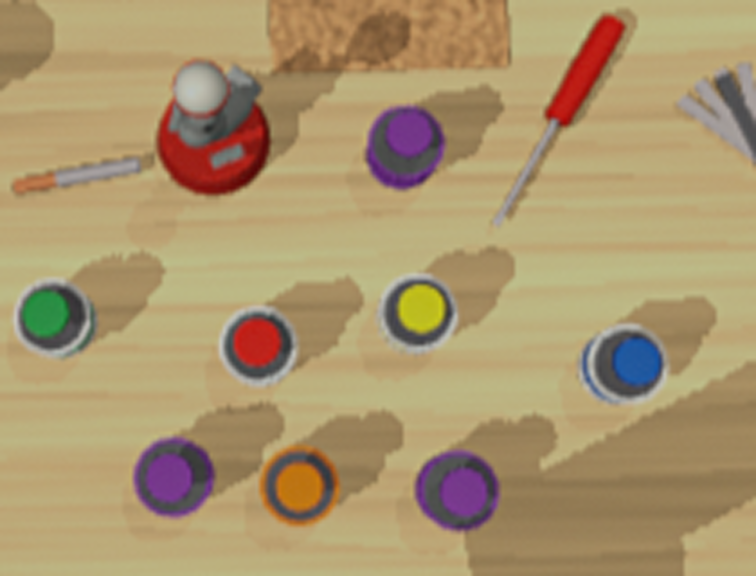

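View pics/sc.png

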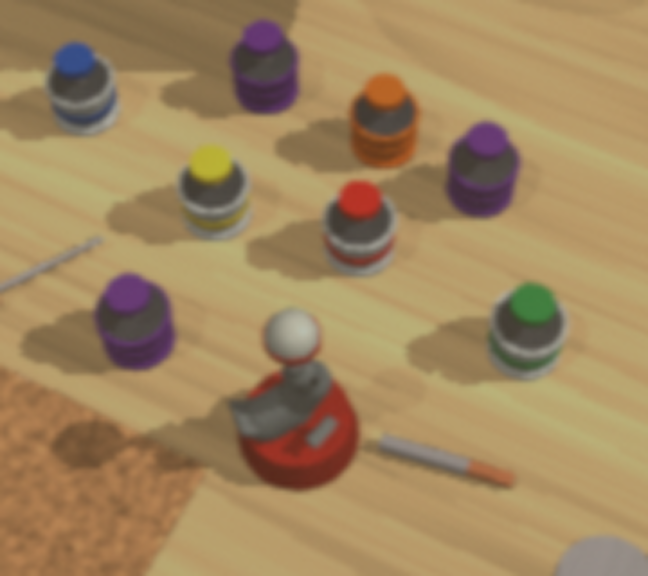

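Both crops agree on the target tubs, which have bare metal rims with coloured bands; the orange and purple look-alikes are painted all over. In the top view the ball centre is about (245.6,144.4), and in the scene view (241,223.6). I'll move over red with the gripper shut.

Emit:
play_rows(
  targets=[
    {"delta_pos": [0.12, 0.2, 0.0], "delta_rot": [0, 0, 0], "claw": 0},
    {"delta_pos": [0.24, 0.39, 0.0], "delta_rot": [0, 0, 0], "claw": 0},
    {"delta_pos": [0.24, 0.39, 0.0], "delta_rot": [0, 0, 0], "claw": 0},
    {"delta_pos": [0.24, 0.39, 0.0], "delta_rot": [0, 0, 0], "claw": 0},
    {"delta_pos": [0.24, 0.39, 0.0], "delta_rot": [0, 0, 0], "claw": 0},
    {"delta_pos": [0.24, 0.39, 0.0], "delta_rot": [0, 0, 0], "claw": 0},
    {"delta_pos": [0.24, 0.39, 0.0], "delta_rot": [0, 0, 0], "claw": 0},
    {"delta_pos": [0.24, 0.39, 0.0], "delta_rot": [0, 0, 0], "claw": 0},
    {"delta_pos": [0.24, 0.39, 0.0], "delta_rot": [0, 0, 0], "claw": 0},
    {"delta_pos": [0.24, 0.39, 0.0], "delta_rot": [0, 0, 0], "claw": 0},
    {"delta_pos": [0.24, 0.39, 0.0], "delta_rot": [0, 0, 0], "claw": 0},
    {"delta_pos": [0.24, 0.39, 0.0], "delta_rot": [0, 0, 0], "claw": 0},
    {"delta_pos": [0.254, 0.7025, 0.0], "delta_rot": [0, 0, 0], "claw": 0},
    {"delta_pos": [0.254, 0.7025, 0.0], "delta_rot": [0, 0, 0], "claw": 0},
    {"delta_pos": [0.254, 0.7025, 0.0], "delta_rot": [0, 0, 0], "claw": 0},
    {"delta_pos": [0.254, 0.7025, 0.0], "delta_rot": [0, 0, 0], "claw": 0},
    {"delta_pos": [0.254, 0.7025, 0.0], "delta_rot": [0, 0, 0], "claw": 0},
    {"delta_pos": [0.254, 0.7025, 0.0], "delta_rot": [0, 0, 0], "claw": 0},
    {"delta_pos": [0.254, 0.7025, 0.0], "delta_rot": [0, 0, 0], "claw": 0},
    {"delta_pos": [0.254, 0.7025, 0.0], "delta_rot": [0, 0, 0], "claw": 0},
  ],
  newtons=20,
)

```text
time: 1.77
eef_pos: [0.4667, 0.0659, 0.2548]
tcp_rot: [-0.698, -0.115, 0.698, -0.113]
contact_force: [-0.3, -1.2, -0.1]
opening: -0.003
```

```bash
python3 - <<'E'
from plant import ctrl
from h import *
ct,cs=ctrl.calibration("top"),ctrl.calibration("scene")
# seal ball centre (height must be ~0.160)
p,g=tri(ray(ct,245.6,144.4),ray(cs,241.1,223.6)); print("ball tri",p.round(4),g.round(4),"top ray z.16",on_z(ct,245.6,144.4,.16).round(4),"scene",on_z(cs,241.1,223.6,.16).round(4))
st=ctrl.get_state(); print(st["eef_pos"],st["contact_force"],st["opening"],st["time"])
cw=ctrl.calibration("wrist"); w=ctrl.read_camera("wrist"); cv2.imwrite("pics/w1.png",w)
for k in("red","yellow","green","blue"):
    print(k,[(b,on_z(cw,*b[0],.077).round(4)) for b in blobs(w,k) if b[1][4]>200])
E
```

```text
ball tri [0.6447 0.0983 0.1557] 0.0016 top ray z.16 [0.6439 0.0973 0.16  ] scene [0.6464 0.1002 0.16  ]
[0.46665995 0.06593126 0.254786  ] [-0.30843249 -1.24455216 -0.06040485] -0.0032679427471173804 1.7667
red [(([279.5, 24.3], [242, 0, 80, 53, 2723]), array([0.61 , 0.096, 0.077])), (([261.3, 173.4], [245, 158, 34, 32, 829]), array([0.4687, 0.0661, 0.077 ]))]
yellow [(([373.6, 189.1], [357, 174, 34, 31, 792]), array([ 0.4916, -0.0583,  0.077 ]))]
green [(([121.1, 102.1], [105, 85, 34, 35, 911]), array([0.494 , 0.2242, 0.077 ]))]
blue [(([474.5, 258.6], [459, 246, 32, 27, 618]), array([ 0.4501, -0.2139,  0.077 ]))]
```

View pics/w1.png

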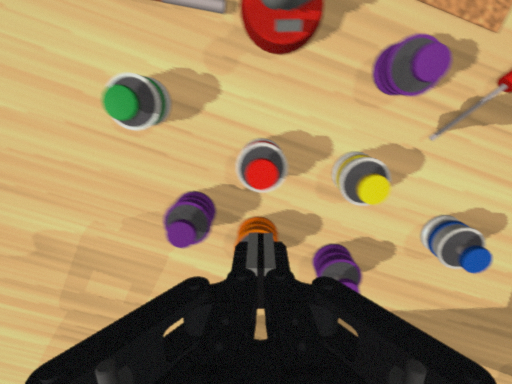

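The wrist view shows red at (261,173) giving (0.469,0.066), against the top camera's (0.467,0.063). Yellow is at (374,189), green (121,102) and blue (474,259). The two views agree within a few mm. I'll lower to just above red.

Emit:
play_rows(
  targets=[
    {"delta_pos": [0.001, -0.001, -0.03], "delta_rot": [0, 0, 0], "claw": 0},
    {"delta_pos": [0.001, -0.001, -0.06], "delta_rot": [0, 0, 0], "claw": 0},
    {"delta_pos": [0.001, -0.001, -0.09], "delta_rot": [0, 0, 0], "claw": 0},
    {"delta_pos": [0.001, -0.001, -0.115], "delta_rot": [0, 0, 0], "claw": 0},
    {"delta_pos": [0.001, -0.001, -0.13], "delta_rot": [0, 0, 0], "claw": 0},
    {"delta_pos": [0.001, -0.001, -0.14], "delta_rot": [0, 0, 0], "claw": 0},
    {"delta_pos": [0.001, -0.001, -0.145], "delta_rot": [0, 0, 0], "claw": 0},
    {"delta_pos": [0.001, -0.001, -0.145], "delta_rot": [0, 0, 0], "claw": 0},
    {"delta_pos": [0.001, -0.001, -0.145], "delta_rot": [0, 0, 0], "claw": 0},
    {"delta_pos": [0.001, -0.001, -0.145], "delta_rot": [0, 0, 0], "claw": 0},
  ],
)

```text
time: 2.65
eef_pos: [0.4688, 0.0664, 0.1111]
tcp_rot: [0.699, 0.116, -0.697, 0.113]
contact_force: [-0.3, 0.1, -0.4]
opening: 0.0
```

```bash
python3 - <<'E'
from plant import ctrl
from h import *
a=ctrl.read_camera("scene"); b=ctrl.read_camera("wrist")
a=cv2.resize(a[120:270,160:340],(480,400)); cv2.imwrite("pics/c1.png",a)
st=ctrl.get_state(); print(st["eef_pos"],st["contact_force"])
E
```

```text
[0.46862864 0.06643988 0.11105132] [ 1.0617563  -0.05871108 -0.79657442]
```

View pics/c1.png

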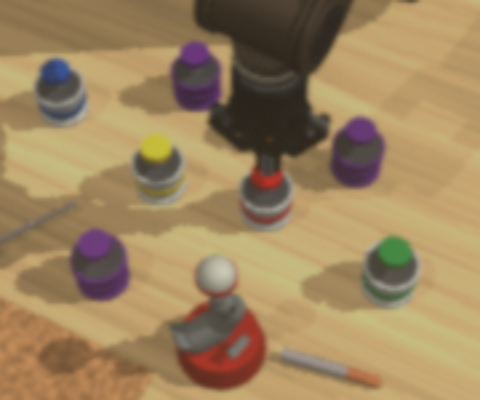

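The fingertips sit right over the red knob. I'll press slowly, first to fingertip z of about 0.068, and read the force.

Emit:
play_rows(
  targets=[
    {"delta_pos": [0, -0.001, -0.003], "delta_rot": [0, 0, 0], "claw": 0},
    {"delta_pos": [0, -0.001, -0.006], "delta_rot": [0, 0, 0], "claw": 0},
    {"delta_pos": [0, -0.001, -0.008], "delta_rot": [0, 0, 0], "claw": 0},
    {"delta_pos": [0, -0.001, -0.01], "delta_rot": [0, 0, 0], "claw": 0},
    {"delta_pos": [0, -0.001, -0.012], "delta_rot": [0, 0, 0], "claw": 0},
    {"delta_pos": [0, -0.001, -0.014], "delta_rot": [0, 0, 0], "claw": 0},
    {"delta_pos": [0, -0.001, -0.016], "delta_rot": [0, 0, 0], "claw": 0},
    {"delta_pos": [0, -0.001, -0.018], "delta_rot": [0, 0, 0], "claw": 0},
  ],
)

```text
time: 3.42
eef_pos: [0.4687, 0.0654, 0.0929]
tcp_rot: [0.699, 0.116, -0.697, 0.113]
contact_force: [-0.6, -1.1, 2.4]
opening: 0.005
```

The force reads 2.4 N, which is the knob's sliding friction. I'll go 6 mm further, to about 15 mm down, then lift.

Emit:
play_rows(
  targets=[
    {"delta_pos": [0, 0, -0.0015], "delta_rot": [0, 0, 0], "claw": 0},
    {"delta_pos": [0, 0, -0.003], "delta_rot": [0, 0, 0], "claw": 0},
    {"delta_pos": [0, 0, -0.0045], "delta_rot": [0, 0, 0], "claw": 0},
    {"delta_pos": [0, 0, -0.006], "delta_rot": [0, 0, 0], "claw": 0},
    {"delta_pos": [0, 0, -0.006], "delta_rot": [0, 0, 0], "claw": 0},
  ],
)

```text
time: 3.83
eef_pos: [0.4686, 0.0654, 0.0866]
tcp_rot: [0.699, 0.116, -0.697, 0.113]
contact_force: [-0.1, -0.3, -0.7]
opening: -0.003
```

Emit:
play_rows(
  targets=[
    {"delta_pos": [0, 0, 0.005], "delta_rot": [0, 0, 0], "claw": 0},
    {"delta_pos": [0, 0, 0.02], "delta_rot": [0, 0, 0], "claw": 0},
    {"delta_pos": [0, 0, 0.05], "delta_rot": [0, 0, 0], "claw": 0},
    {"delta_pos": [0, 0, 0.08], "delta_rot": [0, 0, 0], "claw": 0},
    {"delta_pos": [0, 0, 0.1], "delta_rot": [0, 0, 0], "claw": 0},
    {"delta_pos": [-0.01, -0.04, 0.1], "delta_rot": [0, 0, 0], "claw": 0},
    {"delta_pos": [-0.018, -0.08, 0.1], "delta_rot": [0, 0, 0], "claw": 0},
    {"delta_pos": [-0.018, -0.12, 0.1], "delta_rot": [0, 0, 0], "claw": 0},
    {"delta_pos": [-0.018, -0.16, 0.1], "delta_rot": [0, 0, 0], "claw": 0},
    {"delta_pos": [-0.018, -0.2, 0.1], "delta_rot": [0, 0, 0], "claw": 0},
    {"delta_pos": [-0.018, -0.24, 0.1], "delta_rot": [0, 0, 0], "claw": 0},
    {"delta_pos": [-0.018, -0.27, 0.1], "delta_rot": [0, 0, 0], "claw": 0},
    {"delta_pos": [-0.018, -0.283, 0.1], "delta_rot": [0, 0, 0], "claw": 0},
    {"delta_pos": [-0.018, -0.283, 0.1], "delta_rot": [0, 0, 0], "claw": 0},
    {"delta_pos": [-0.018, -0.283, 0.1], "delta_rot": [0, 0, 0], "claw": 0},
    {"delta_pos": [-0.018, -0.283, 0.1], "delta_rot": [0, 0, 0], "claw": 0},
    {"delta_pos": [-0.018, -0.283, 0.1], "delta_rot": [0, 0, 0], "claw": 0},
    {"delta_pos": [-0.018, -0.283, 0.1], "delta_rot": [0, 0, 0], "claw": 0},
  ],
)

```text
time: 5.33
eef_pos: [0.4507, -0.2161, 0.1865]
tcp_rot: [0.698, 0.117, -0.697, 0.114]
contact_force: [0.1, -0.7, 1.1]
opening: -0.003
```

```bash
python3 - <<'E'
from plant import ctrl
from h import *
ct,cs,cw=[ctrl.calibration(n) for n in("top","scene","wrist")]
st=ctrl.get_state(); print(st["eef_pos"],st["contact_force"])
w=ctrl.read_camera("wrist"); s=ctrl.read_camera("scene"); cv2.imwrite("pics/w2.png",w);cv2.imwrite("pics/s2.png",s)
for k in("yellow","blue"):
    print(k,[(b,on_z(cw,*b[0],.077).round(4)) for b in blobs(w,k) if b[1][4]>200])
# red knob sunk? compare red and orange/green/yellow shape in the scene picture
for k,n in(("red",(260,187)),("yellow",(219,178)),("green",(308,212))):print(k,blobs(s,k,n),blobs(cv2.imread("pics/scene0.png"),k,n))
E
```

```text
[ 0.45071246 -0.21605163  0.18649791] [ 0.1415644  -0.6674648   1.09735725]
yellow [(([90.3, 88.9], [67, 65, 50, 49, 1748]), array([ 0.4913, -0.0638,  0.077 ]))]
blue [(([267.7, 199.5], [248, 181, 41, 39, 1206]), array([ 0.45  , -0.2224,  0.077 ]))]
red [([259.5, 188.0], [254, 184, 12, 9, 95])] [([259.6, 185.3], [254, 181, 12, 10, 89])]
yellow [([217.9, 175.0], [213, 170, 11, 11, 94])] [([217.9, 175.1], [213, 170, 11, 11, 95])]
green [] []
```

Red dropped 2.7 px in the scene view, which is about 14–15 mm, with the tub unmoved. Blue measures (0.449,-0.2225).

Emit:
play_rows(
  targets=[
    {"delta_pos": [-0.002, -0.006, -0.02], "delta_rot": [0, 0, 0], "claw": 0},
    {"delta_pos": [-0.002, -0.006, -0.045], "delta_rot": [0, 0, 0], "claw": 0},
    {"delta_pos": [-0.002, -0.006, -0.065], "delta_rot": [0, 0, 0], "claw": 0},
    {"delta_pos": [-0.002, -0.006, -0.075], "delta_rot": [0, 0, 0], "claw": 0},
    {"delta_pos": [-0.002, -0.006, -0.078], "delta_rot": [0, 0, 0], "claw": 0},
    {"delta_pos": [-0.002, -0.006, -0.08], "delta_rot": [0, 0, 0], "claw": 0},
    {"delta_pos": [-0.002, -0.006, -0.082], "delta_rot": [0, 0, 0], "claw": 0},
    {"delta_pos": [-0.002, -0.006, -0.084], "delta_rot": [0, 0, 0], "claw": 0},
    {"delta_pos": [-0.002, -0.006, -0.086], "delta_rot": [0, 0, 0], "claw": 0},
    {"delta_pos": [-0.002, -0.006, -0.088], "delta_rot": [0, 0, 0], "claw": 0},
    {"delta_pos": [-0.002, -0.006, -0.09], "delta_rot": [0, 0, 0], "claw": 0},
    {"delta_pos": [-0.002, -0.006, -0.092], "delta_rot": [0, 0, 0], "claw": 0},
    {"delta_pos": [-0.002, -0.006, -0.0935], "delta_rot": [0, 0, 0], "claw": 0},
  ],
)

```text
time: 6.52
eef_pos: [0.4493, -0.2229, 0.0935]
tcp_rot: [0.699, 0.117, -0.696, 0.114]
contact_force: [0.7, 0.5, 2.7]
opening: 0.0
```

Emit:
play_rows(
  targets=[
    {"delta_pos": [0, 0, -0.0015], "delta_rot": [0, 0, 0], "claw": 0},
    {"delta_pos": [0, 0, -0.003], "delta_rot": [0, 0, 0], "claw": 0},
    {"delta_pos": [0, 0, -0.0045], "delta_rot": [0, 0, 0], "claw": 0},
    {"delta_pos": [0, 0, -0.006], "delta_rot": [0, 0, 0], "claw": 0},
    {"delta_pos": [0, 0, -0.006], "delta_rot": [0, 0, 0], "claw": 0},
  ],
)

```text
time: 6.93
eef_pos: [0.4492, -0.2229, 0.0872]
tcp_rot: [0.699, 0.117, -0.696, 0.114]
contact_force: [0.4, -0.3, -0.2]
opening: 0.0
```

Emit:
play_rows(
  targets=[
    {"delta_pos": [0, 0, 0.005], "delta_rot": [0, 0, 0], "claw": 0},
    {"delta_pos": [0, 0, 0.02], "delta_rot": [0, 0, 0], "claw": 0},
    {"delta_pos": [0, 0, 0.05], "delta_rot": [0, 0, 0], "claw": 0},
    {"delta_pos": [0, 0, 0.08], "delta_rot": [0, 0, 0], "claw": 0},
    {"delta_pos": [0, 0, 0.1], "delta_rot": [0, 0, 0], "claw": 0},
    {"delta_pos": [0.02, 0.04, 0.1], "delta_rot": [0, 0, 0], "claw": 0},
    {"delta_pos": [0.03, 0.08, 0.1], "delta_rot": [0, 0, 0], "claw": 0},
    {"delta_pos": [0.042, 0.12, 0.1], "delta_rot": [0, 0, 0], "claw": 0},
    {"delta_pos": [0.042, 0.15, 0.1], "delta_rot": [0, 0, 0], "claw": 0},
    {"delta_pos": [0.042, 0.16, 0.1], "delta_rot": [0, 0, 0], "claw": 0},
    {"delta_pos": [0.042, 0.16, 0.1], "delta_rot": [0, 0, 0], "claw": 0},
    {"delta_pos": [0.042, 0.16, 0.1], "delta_rot": [0, 0, 0], "claw": 0},
    {"delta_pos": [0.042, 0.16, 0.1], "delta_rot": [0, 0, 0], "claw": 0},
    {"delta_pos": [0.042, 0.16, 0.1], "delta_rot": [0, 0, 0], "claw": 0},
  ],
)

```text
time: 8.1
eef_pos: [0.4912, -0.0643, 0.1872]
tcp_rot: [0.699, 0.116, -0.696, 0.114]
contact_force: [-0.2, 0.4, 0.3]
opening: -0.0
```

```bash
python3 - <<'E'
from plant import ctrl
from h import *
cw=ctrl.calibration("wrist")
st=ctrl.get_state(); print(st["eef_pos"],st["contact_force"])
w=ctrl.read_camera("wrist"); s=ctrl.read_camera("scene"); cv2.imwrite("pics/w3.png",w);cv2.imwrite("pics/s3.png",s)
for k in("yellow",):
    print(k,[(b,on_z(cw,*b[0],.077).round(4)) for b in blobs(w,k) if b[1][4]>200])
for k,n in(("red",(260,187)),("blue",(182,149))):print(k,blobs(s,k,n),blobs(cv2.imread("pics/s2.png"),k,n),blobs(cv2.imread("pics/scene0.png"),k,n))
E
```

```text
[ 0.49121919 -0.06427259  0.18717577] [-0.21497784  0.42856796  0.30108899]
yellow [(([258.5, 194.8], [239, 176, 41, 39, 1212]), array([ 0.492 , -0.0619,  0.077 ]))]
red [([259.5, 188.0], [254, 184, 12, 9, 95])] [([259.5, 188.0], [254, 184, 12, 9, 95])] [([259.6, 185.3], [254, 181, 12, 10, 89])]
blue [([180.9, 149.0], [177, 146, 9, 7, 51])] [([180.3, 146.3], [176, 143, 9, 7, 50])] [([180.5, 146.2], [177, 143, 8, 7, 46])]
```

Blue dropped 2.7 px (about 14 mm) at a force near 2.7 N. Yellow is at (0.4915,-0.0625), so I'll press it the same way and then rise to z 0.28, high enough to clear the seal.

Emit:
play_rows(
  targets=[
    {"delta_pos": [0.001, 0.002, -0.02], "delta_rot": [0, 0, 0], "claw": 0},
    {"delta_pos": [0.001, 0.002, -0.045], "delta_rot": [0, 0, 0], "claw": 0},
    {"delta_pos": [0.001, 0.002, -0.065], "delta_rot": [0, 0, 0], "claw": 0},
    {"delta_pos": [0.001, 0.002, -0.075], "delta_rot": [0, 0, 0], "claw": 0},
    {"delta_pos": [0.001, 0.002, -0.078], "delta_rot": [0, 0, 0], "claw": 0},
    {"delta_pos": [0.001, 0.002, -0.08], "delta_rot": [0, 0, 0], "claw": 0},
    {"delta_pos": [0.001, 0.002, -0.082], "delta_rot": [0, 0, 0], "claw": 0},
    {"delta_pos": [0.001, 0.002, -0.084], "delta_rot": [0, 0, 0], "claw": 0},
    {"delta_pos": [0.001, 0.002, -0.086], "delta_rot": [0, 0, 0], "claw": 0},
    {"delta_pos": [0.001, 0.002, -0.088], "delta_rot": [0, 0, 0], "claw": 0},
    {"delta_pos": [0.001, 0.002, -0.09], "delta_rot": [0, 0, 0], "claw": 0},
    {"delta_pos": [0.001, 0.002, -0.092], "delta_rot": [0, 0, 0], "claw": 0},
    {"delta_pos": [0.001, 0.002, -0.094], "delta_rot": [0, 0, 0], "claw": 0},
  ],
)

```text
time: 9.28
eef_pos: [0.493, -0.0624, 0.0937]
tcp_rot: [0.7, 0.115, -0.696, 0.114]
contact_force: [0.6, -0.4, 2.8]
opening: -0.003
```

Emit:
play_rows(
  targets=[
    {"delta_pos": [0, 0, -0.0015], "delta_rot": [0, 0, 0], "claw": 0},
    {"delta_pos": [0, 0, -0.003], "delta_rot": [0, 0, 0], "claw": 0},
    {"delta_pos": [0, 0, -0.0045], "delta_rot": [0, 0, 0], "claw": 0},
    {"delta_pos": [0, 0, -0.006], "delta_rot": [0, 0, 0], "claw": 0},
    {"delta_pos": [0, 0, -0.006], "delta_rot": [0, 0, 0], "claw": 0},
  ],
)

```text
time: 9.7
eef_pos: [0.4929, -0.0623, 0.0873]
tcp_rot: [0.7, 0.115, -0.696, 0.114]
contact_force: [-0.4, 0.1, -0.7]
opening: 0.001
```

Emit:
play_rows(
  targets=[
    {"delta_pos": [0, 0, 0.005], "delta_rot": [0, 0, 0], "claw": 0},
    {"delta_pos": [0, 0, 0.02], "delta_rot": [0, 0, 0], "claw": 0},
    {"delta_pos": [0, 0, 0.05], "delta_rot": [0, 0, 0], "claw": 0},
    {"delta_pos": [0, 0, 0.09], "delta_rot": [0, 0, 0], "claw": 0},
    {"delta_pos": [0, 0, 0.13], "delta_rot": [0, 0, 0], "claw": 0},
    {"delta_pos": [0, 0, 0.17], "delta_rot": [0, 0, 0], "claw": 0},
    {"delta_pos": [0, 0, 0.2], "delta_rot": [0, 0, 0], "claw": 0},
    {"delta_pos": [0, 0, 0.21], "delta_rot": [0, 0, 0], "claw": 0},
    {"delta_pos": [0, 0, 0.21], "delta_rot": [0, 0, 0], "claw": 0},
    {"delta_pos": [0, 0, 0.21], "delta_rot": [0, 0, 0], "claw": 0},
  ],
)

```text
time: 10.53
eef_pos: [0.4924, -0.0622, 0.2963]
tcp_rot: [0.699, 0.116, -0.696, 0.114]
contact_force: [-0.7, 0.2, -0.1]
opening: 0.001
```

```bash
python3 - <<'E'
from plant import ctrl
from h import *
cw=ctrl.calibration("wrist")
st=ctrl.get_state(); print(st["eef_pos"],st["contact_force"])
w=ctrl.read_camera("wrist"); s=ctrl.read_camera("scene"); cv2.imwrite("pics/w4.png",w);cv2.imwrite("pics/s4.png",s)
for k,n in(("red",(260,187)),("yellow",(219,178)),("blue",(182,149))):print(k,blobs(s,k,n),blobs(cv2.imread("pics/scene0.png"),k,n))
print("ball expected px",proj(cw,np.array([.6445,.098,.16])))
E
```

```text
[ 0.49237331 -0.06216993  0.29627844] [-0.72786581  0.2145088  -0.14212178]
red [([259.6, 188.0], [254, 184, 12, 10, 96])] [([259.6, 185.3], [254, 181, 12, 10, 89])]
yellow [([218.4, 178.1], [213, 174, 12, 9, 89])] [([217.9, 175.1], [213, 170, 11, 11, 95])]
blue [([181.0, 149.0], [177, 146, 9, 7, 49])] [([180.5, 146.2], [177, 143, 8, 7, 46])]
ball expected px (np.float64(120.86253993052844), np.float64(-65.55300899901863))
```

View pics/w4.png

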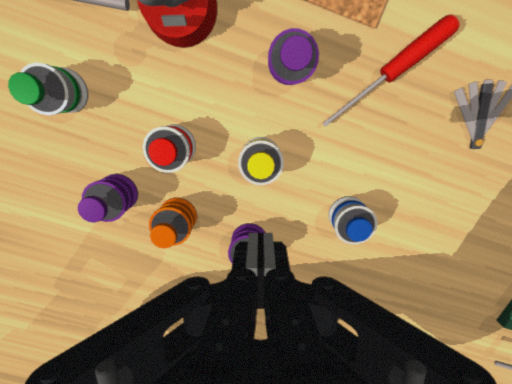

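Yellow dropped 3 px, and all three pressed knobs stay down. The ball is off this wrist view, so I'll move above it at a safe height.

Emit:
play_rows(
  targets=[
    {"delta_pos": [0.025, 0.027, 0.0], "delta_rot": [0, 0, 0], "claw": 0},
    {"delta_pos": [0.05, 0.053, 0.0], "delta_rot": [0, 0, 0], "claw": 0},
    {"delta_pos": [0.075, 0.08, 0.0], "delta_rot": [0, 0, 0], "claw": 0},
    {"delta_pos": [0.1, 0.107, 0.0], "delta_rot": [0, 0, 0], "claw": 0},
    {"delta_pos": [0.125, 0.133, 0.0], "delta_rot": [0, 0, 0], "claw": 0},
    {"delta_pos": [0.145, 0.152, 0.0], "delta_rot": [0, 0, 0], "claw": 0},
    {"delta_pos": [0.152, 0.16, 0.0], "delta_rot": [0, 0, 0], "claw": 0},
    {"delta_pos": [0.152, 0.16, 0.0], "delta_rot": [0, 0, 0], "claw": 0},
    {"delta_pos": [0.152, 0.16, 0.0], "delta_rot": [0, 0, 0], "claw": 0},
    {"delta_pos": [0.152, 0.16, 0.0], "delta_rot": [0, 0, 0], "claw": 0},
  ],
)

```text
time: 11.47
eef_pos: [0.6426, 0.0971, 0.2929]
tcp_rot: [-0.697, -0.116, 0.698, -0.113]
contact_force: [-0.4, 0.1, -0.0]
opening: 0.0
```

```bash
python3 - <<'E'
from plant import ctrl
from h import *
cw=ctrl.calibration("wrist")
st=ctrl.get_state(); print(st["eef_pos"],st["contact_force"])
w=ctrl.read_camera("wrist"); cv2.imwrite("pics/w5.png",w)
print("ball expected px",proj(cw,np.array([.6445,.098,.16])))
h=cv2.cvtColor(w,cv2.COLOR_BGR2HSV); m=cv2.inRange(h,(0,0,140),(180,50,255))
n,l,s,ce=cv2.connectedComponentsWithStats(m)
for i in range(1,n):
    if s[i,4]>300: print(ce[i],s[i],on_z(cw,*ce[i],.165))
E
```

```text
[0.64258452 0.09708502 0.29290208] [-0.41210192  0.11092719 -0.04557683]
ball expected px (np.float64(260.8224124708944), np.float64(185.55024352846556))
[32.81335749 52.97333678] [   0   16   68   75 3863] [0.69286319 0.30632891 0.165     ]
[191.43225806 151.46774194] [168 145  48  14 310] [0.65634689 0.16700229 0.165     ]
[257.44067797 189.51545364] [ 240  171   36   37 1003] [0.64134808 0.1002398  0.165     ]
[505.88519637 232.29909366] [496 213  16  43 331] [ 0.67728511 -0.14327041  0.165     ]
```

View pics/w5.png

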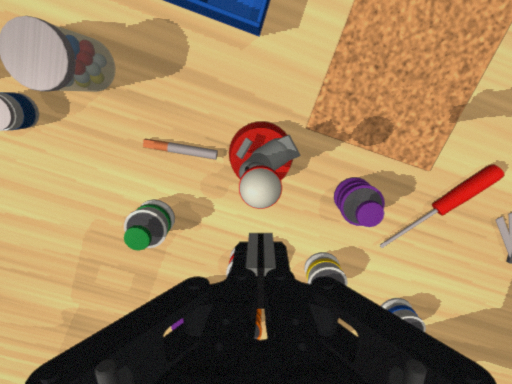

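The ball shows at (260,187), against a predicted (261,186.5), so the position is confirmed to about 1 mm. I'll lower slowly until it is pressed about 8.5 mm.

Emit:
play_rows(
  targets=[
    {"delta_pos": [0.001, 0.001, -0.02], "delta_rot": [0, 0, 0], "claw": 0},
    {"delta_pos": [0.001, 0.001, -0.045], "delta_rot": [0, 0, 0], "claw": 0},
    {"delta_pos": [0.001, 0.001, -0.065], "delta_rot": [0, 0, 0], "claw": 0},
    {"delta_pos": [0.001, 0.001, -0.077], "delta_rot": [0, 0, 0], "claw": 0},
    {"delta_pos": [0.001, 0.001, -0.081], "delta_rot": [0, 0, 0], "claw": 0},
    {"delta_pos": [0.001, 0.001, -0.084], "delta_rot": [0, 0, 0], "claw": 0},
    {"delta_pos": [0.001, 0.001, -0.086], "delta_rot": [0, 0, 0], "claw": 0},
    {"delta_pos": [0.001, 0.001, -0.088], "delta_rot": [0, 0, 0], "claw": 0},
    {"delta_pos": [0.001, 0.001, -0.09], "delta_rot": [0, 0, 0], "claw": 0},
    {"delta_pos": [0.001, 0.001, -0.092], "delta_rot": [0, 0, 0], "claw": 0},
    {"delta_pos": [0.001, 0.001, -0.094], "delta_rot": [0, 0, 0], "claw": 0},
    {"delta_pos": [0.001, 0.001, -0.095], "delta_rot": [0, 0, 0], "claw": 0},
    {"delta_pos": [0.001, 0.001, -0.096], "delta_rot": [0, 0, 0], "claw": 0},
    {"delta_pos": [0.001, 0.001, -0.0965], "delta_rot": [0, 0, 0], "claw": 0},
    {"delta_pos": [0.001, 0.001, -0.0965], "delta_rot": [0, 0, 0], "claw": 0},
  ],
)

```text
time: 12.77
eef_pos: [0.6443, 0.0979, 0.1976]
tcp_rot: [0.698, 0.116, -0.697, 0.113]
contact_force: [1.6, -0.1, 3.2]
opening: -0.001
```

```bash
python3 - <<'E'
from plant import ctrl
from h import *
s=ctrl.read_camera("scene"); cv2.imwrite("pics/s6.png",s)
st=ctrl.get_state(); print(st["eef_pos"],st["contact_force"],st["wrist_torque"])
a=cv2.resize(s[160:290,170:330],(640,520)); cv2.imwrite("pics/c6.png",a)
E
```

```text
[0.64427023 0.09788912 0.19762163] [ 1.96922609 -0.75400523  2.19297247] [-0.03334496 -0.30083741  0.02018418]
```

View pics/c6.png

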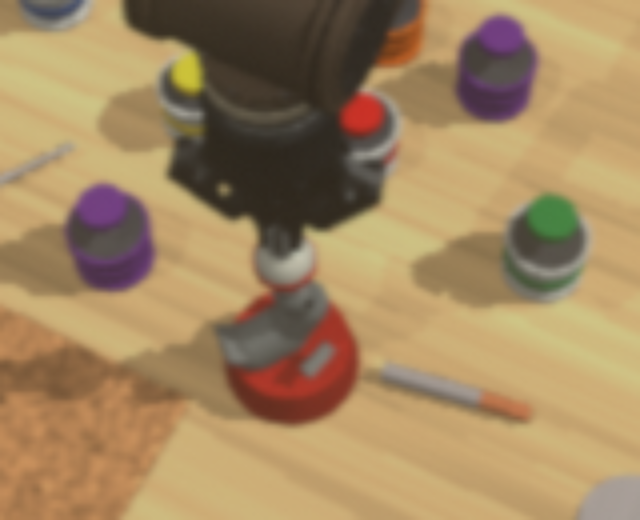

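The ball is depressed about 7.4 mm at roughly 3 N. I'll add 2 mm for margin, then lift straight off and back away.

Emit:
play_rows(
  targets=[
    {"delta_pos": [0, 0, -0.001], "delta_rot": [0, 0, 0], "claw": 0},
    {"delta_pos": [0, 0, -0.002], "delta_rot": [0, 0, 0], "claw": 0},
    {"delta_pos": [0, 0, -0.002], "delta_rot": [0, 0, 0], "claw": 0},
    {"delta_pos": [0, 0, -0.002], "delta_rot": [0, 0, 0], "claw": 0},
  ],
)

```text
time: 13.15
eef_pos: [0.6443, 0.0979, 0.1957]
tcp_rot: [0.698, 0.116, -0.697, 0.113]
contact_force: [1.3, -0.3, 4.1]
opening: 0.0
```

Emit:
play_rows(
  targets=[
    {"delta_pos": [0, 0, 0.002], "delta_rot": [0, 0, 0], "claw": 0},
    {"delta_pos": [0, 0, 0.006], "delta_rot": [0, 0, 0], "claw": 0},
    {"delta_pos": [0, 0, 0.01], "delta_rot": [0, 0, 0], "claw": 0},
    {"delta_pos": [0, 0, 0.015], "delta_rot": [0, 0, 0], "claw": 0},
    {"delta_pos": [0, 0, 0.025], "delta_rot": [0, 0, 0], "claw": 0},
    {"delta_pos": [0, 0, 0.05], "delta_rot": [0, 0, 0], "claw": 0},
    {"delta_pos": [0, 0, 0.08], "delta_rot": [0, 0, 0], "claw": 0},
    {"delta_pos": [0, 0, 0.1], "delta_rot": [0, 0, 0], "claw": 0},
    {"delta_pos": [-0.02, -0.03, 0.11], "delta_rot": [0, 0, 0], "claw": 0},
    {"delta_pos": [-0.04, -0.06, 0.11], "delta_rot": [0, 0, 0], "claw": 0},
    {"delta_pos": [-0.06, -0.09, 0.11], "delta_rot": [0, 0, 0], "claw": 0},
    {"delta_pos": [-0.08, -0.12, 0.11], "delta_rot": [0, 0, 0], "claw": 0},
    {"delta_pos": [-0.1, -0.15, 0.11], "delta_rot": [0, 0, 0], "claw": 0},
    {"delta_pos": [-0.12, -0.19, 0.11], "delta_rot": [0, 0, 0], "claw": 0},
    {"delta_pos": [-0.14, -0.23, 0.11], "delta_rot": [0, 0, 0], "claw": 0},
    {"delta_pos": [-0.15, -0.26, 0.11], "delta_rot": [0, 0, 0], "claw": 0},
    {"delta_pos": [-0.16, -0.3, 0.11], "delta_rot": [0, 0, 0], "claw": 0},
    {"delta_pos": [-0.16, -0.3, 0.11], "delta_rot": [0, 0, 0], "claw": 0},
    {"delta_pos": [-0.16, -0.3, 0.11], "delta_rot": [0, 0, 0], "claw": 0},
    {"delta_pos": [-0.16, -0.3, 0.11], "delta_rot": [0, 0, 0], "claw": 0},
  ],
)

```text
time: 14.82
eef_pos: [0.4842, -0.2018, 0.3058]
tcp_rot: [0.698, 0.116, -0.697, 0.112]
contact_force: [-0.1, 0.5, -0.1]
opening: 0.001
```

```bash
python3 - <<'E'
from plant import ctrl
from h import *
s=ctrl.read_camera("scene"); cv2.imwrite("pics/s7.png",s); s0=cv2.imread("pics/scene0.png")
for k,n in(("red",(260,187)),("yellow",(219,178)),("blue",(182,149)),("green",(308,212))):print(k,blobs(s,k,n,14,100),blobs(s0,k,n,14,100))
f=lambda x:cv2.resize(x[130:310,150:330],(390,390)); cv2.imwrite("pics/c7.png",np.hstack([f(s0),f(s)]))
t=ctrl.read_camera("top"); t0=cv2.imread("pics/top0.png")
for k,n in(("green",(203,207)),):print(k,blobs(t,k,n),blobs(t0,k,n))
for (u,v) in ((245,144),):
    d=cv2.absdiff(t,t0).max(2)[125:180,190:270]; print("seal area diff top",(d>30).sum())
d=cv2.absdiff(s,s0).max(2)[205:270,215:310]; print("seal area diff scene",(d>30).sum())
print(ctrl.get_state()["contact_force"])
E
```

```text
red [([259.6, 188.0], [254, 184, 12, 10, 96])] [([259.6, 185.3], [254, 181, 12, 10, 89])]
yellow [([218.4, 177.7], [212, 173, 14, 10, 105])] [([218.2, 174.8], [212, 170, 13, 11, 108])]
blue [([180.9, 149.1], [176, 145, 11, 9, 73])] [([180.3, 146.5], [176, 143, 10, 8, 67])]
green [([307.6, 214.1], [302, 210, 12, 9, 86])] [([307.6, 214.1], [302, 210, 12, 9, 86])]
green [([202.5, 206.5], [197, 201, 12, 12, 119])] [([202.5, 206.5], [197, 201, 12, 12, 119])]
seal area diff top 0
seal area diff scene 0
[-0.34642485  0.51084267 -0.01404194]
```

View pics/c7.png

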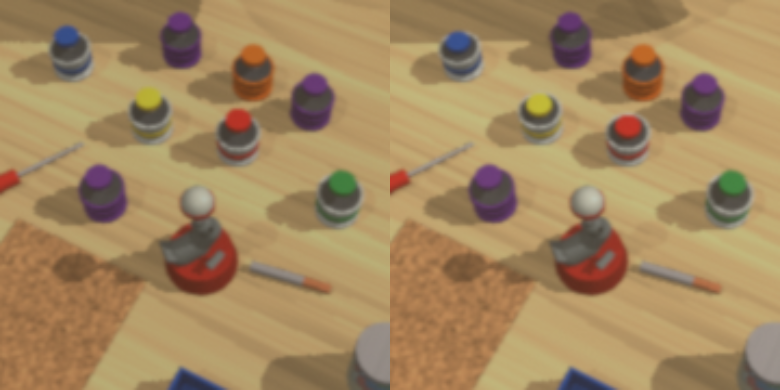

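The before and after views show red, blue and yellow sunk and green unchanged. The ball is back up with no difference in the seal area, and nothing has shifted. Handing in.

```bash
python3 -c "
from plant import ctrl
print(ctrl.sign_off())"
```

```text
the job is handed in; nothing more can be done
None
```

The tin circus has been played through in order: red, blue and yellow knobs tapped down, then the seal's ball pressed and released. I handed the job in at about 15 s of robot time.

- **Knobs:** With the shut fingertips, I pressed each knob to about 14–15 mm of its 20 mm travel. The force readings were about 2.4–2.8 N. In the last scene picture each knob is 2.6–2.9 px lower than at the start, which matches that depth.
- **Ball:** I pressed it about 9.3 mm of its 12 mm travel, reading about 4 N vertically. It sprang back up when I lifted, and the seal area looks the same before and after in both views.
- **Left alone:** The green knob did not move in either camera view, and the orange and purple look-alikes and the other things in the before/after crop look unmoved.

No check failed. The first top and scene estimates for the knobs differed by about 6 mm, because the scene view also sees the knobs' sides. The wrist camera readings taken near each knob came within about 4 mm of the top camera's. Forces were read only at the end of each short move, so a brief peak in between would not show.

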